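# Set the joint of a relief-tile panel and hold it closed

### The arm

A 6-joint arm with a two-finger parallel gripper is mounted at the origin on the work surface. World frame = base frame: x ahead of the robot, y to its left, z up, the work surface at z = 0. Lengths are in m, angles in rad, forces in N, time in s.
With the tool pointing down it reaches from about 0.35 to 0.975 m from the base axis. Payload 4.9 kg.
Tool frame: the origin (TCP) lies on the centre line of the jaws, within the pads' length; the fingertips stand manip.tip_reach ahead of it and the grasp point (between the pads) is the TCP (manip.tip_reach is the distance from the TCP to the fingertips, in m); z points along the fingers, y is the line along which they close (so a half turn about z gives the same grasp; the last joint's range is limited). The gripper opens to 85 mm and grips with 20 to 120 N. Pads are 22 mm wide; open, the fingers measure 114 mm over their backs; the gripper's body (76 mm by 85 mm) begins 54 mm behind the grasp point. The pads swing forward as they close: fully open they stand 13 mm farther back than shut.
Start: joints at [-1.272, 0.053, 1.613, -0, 1.476, -0.119], TCP at [0.254, -0.571, 0.25] pointing down, gripper open.
Joint ranges: [-3.01, 3.01], [-1.01, 2.22], [0.06, 2.58], [-1.02, 4.17], [0.09, 2.62], [-3.14, 3.14]. Speed limits (rad/s): [2.57, 2.57, 3.14, 3.14, 3.14, 3.14].

### API

Orientations are given as a unit quaternion [w, x, y, z].
In Python, from plant import manip gives the robot as it stands. The module is installed in compiled form; this text tells all that it offers.
- The arm moves only by the tool move_arm, never from a script. Its argument "rows" is a list of rows, each a list of 7 numbers: the shift along the tool's x, y, z in cm, then the turn, a rotation vector about the tool's x, y, z in degrees, then the opening, from -1 (shut) to 1 (fully open). In form: [[tx, ty, tz, ax, ay, az, jaw], ...]. A call has 1 to 20 rows; each row shifts and turns the commanded pose from where the row before left it, along the tool's axes as they then stand; what a row does not reach is not made up. A row lasts 1/12 s, in which the tool goes at most 41.7 mm and 7.16 degrees, less where a joint would pass 70% of its speed; a pose out of reach is approached as far as the arm can. A call is refused whole if a number of a shift passes 4.17 or a number of a turn 7.16, either way. A call with a gripper value outside its range is refused whole. The fingers move at their own pace and stop on an object; the grip force is fixed at half the most. Time passes only in rows, so rows that do not move let the fingers close. It gives the time, the measured TCP pose, the force, the opening and the grip force at its end, in the units of the state.
- manip.state(): the state, without advancing time (a new reading comes with each control period).
- manip.grab_frame(name): name is "side" or "top" or "wrist"; returns a dict with "img" (400x640x3 uint8, blue, green, red), "mtx" (3x3 intrinsics, pixels), "R" (3x3) and "t" (3): a world point X has camera coordinates R X + t. Camera axes: x right, y down, z forward; pixel columns grow to the right and rows downward; lengths in m; the calibration is good to about 2 mm. A picture is of the moment at which its call begins. There is no depth.
- manip.job_done(): hands the job in; it is judged then, once.
The state is a dict: "time": time; "joint_pos": joint angles; "joint_vel": joint speeds; "joint_efforts": joint torques, N m; "tool_pos": TCP position; "tool_rot": TCP orientation; "contact_force": force on the tool from outside, world axes, zero at the start; "ft_torque": the same for the moment, N m; "gripper_width": opening from 0.0 (shut) to 1.0 (fully open); "grasp_force": force on a finger pad.
Only numpy, scipy, OpenCV 4.12 (cv2) and the standard library are available. Lean on these libraries where they do the work, as an engineer would, in place of code of your own. Each camera call takes 0.05 s, during which the arm holds its last target. There are 200 camera calls.

### The job

Take the wooden spacer out of its rack and stand it, thin edge down, right down on the board in the one joint of the tile row that is wide enough for it, midway along that joint, and let go of it. Then take the loose middle tile and slide it straight along the row, flat on the board, until it presses firmly (about 10 N) and flush against the spacer, squeezing it against the tile on the other side; finish while still holding the tile pressed there. Leave everything else where it is.

Things in the scene. Friction and masses are not known exactly. Their poses are not given: they have to be found in the camera images.
- board: plywood mounting board fixed to the table, 170 mm (own x) by 350 mm (own y) by 18 mm thick; origin at the centre of its underside, so its top is at z = 18 mm. A row of three fired clay relief tiles lies on it along its y axis, the row's middle line at about board x = 0.
- tile_loose: middle tile of the row, loose: fired clay, 56 mm (own x) by 70 mm (own y, along the row) by 14 mm thick, 80 to 170 g; origin centre of underside, on the board (z = 18 mm). It starts a few mm out of line and turned up to 0.05 rad. One joint beside it is about 5 mm, the other about 20 mm wide. Its edges facing board -x and +x are free to grip (56 mm apart, 35 mm of free space).
- tile_small: end tile of the row, glued down, the shorter of the two: 56 mm (own x) by 90 mm (own y) by 14 mm thick; origin centre of underside; its axes are parallel to the board's. Its centre is 100 mm from the board's centre along board y, on the +y or -y side (varies). The wide joint is the one between this tile and the loose tile.
- tile_large: end tile of the row, glued down, the longer one: 56 mm (own x) by 120 mm (own y) by 14 mm thick; origin centre of underside; axes parallel to the board's; 100 mm from the board's centre on the other side. The joint between it and the loose tile is too narrow for the spacer.
- spacer: loose wooden spacer, 35 g, upright in the rack: blade 50 mm long (own x), 10 mm thick (own y), 24 mm high, with a grip on top 50 mm long, 14 mm thick (own y), 24 to 40 mm above the underside; origin centre of underside (z = 10 mm in the rack). In the joint its own x lies along board x, either way round, and its underside rests on the board.
- rack: wooden rack for the spacer, fixed: base 80 mm (own x) by 50 mm (own y) by 10 mm high with two 8 mm high rails along x that leave a slot 15 mm wide; origin centre of underside. The spacer stands in the slot and is lifted straight up out of it.
- kiln_prop: bystander: small white ceramic post, 26 mm diameter, 30 mm tall, standing loose on a corner of the board; origin centre of underside
- clay_knife: bystander: wooden knife with steel blade, about 145 x 12 x 9 mm, lying loose on the board along its far edge; origin centre of underside of the handle
- glaze_jar: bystander: blue glazed jar with white lid, 60 mm diameter, 75 mm tall, loose on the table; origin centre of underside
- slip_bowl: bystander: clear plastic bowl, 110 mm wide, 45 mm tall, loose on the table; origin centre of underside
- brush: bystander: paint brush lying loose on the table nearer the robot than the board; origin near its middle
- rub_block: bystander: grey rubbing stone 70 x 45 x 30 mm, loose on the table; origin centre of underside
- mug: bystander: white mug, 76 mm diameter, 90 mm tall, loose on the table; origin centre of underside
Mind the look-alikes: they are no part of the job. What is shaped like the spacer but turquoise is not meant.

How it is judged:
On the way:
1. the spacer stands let go, fully down on the board, in the wide joint, the joint not yet closed (height (world z) of spacer between 0.0155 and 0.0215 m and angle between spacer's own z axis and vertical below 0.1 rad and horizontal distance between spacer and tile_loose below 0.063 m and horizontal distance between spacer and tile_small below 0.07 m and x of spacer in the frame of board between -0.016 and 0.016 m and contact force between the fingers and spacer below 0.3 N and horizontal distance between tile_loose and tile_small above 0.0935 m), for 0.2 s.
At the end, for the whole second after the job is handed in: Spacer untouched, upright, down on the board (3.5 mm) in the joint beside the shorter end tile, centred within 16 mm and square within 0.07 rad; loose tile flat, at rest, in line within 13 mm and 0.05 rad, held by the fingers and pressing over 3 N through the spacer onto the end tile (height (world z) of spacer between 0.0155 and 0.0215 m and angle between spacer's own z axis and vertical below 0.1 rad and horizontal distance between spacer and tile_loose below 0.063 m and horizontal distance between spacer and tile_small below 0.07 m and x of spacer in the frame of board between -0.016 and 0.016 m and contact force between the fingers and spacer below 0.3 N and contact force between tile_loose and spacer above 3 N and contact force between spacer and tile_small above 3 N and contact force between the fingers and tile_loose above 2 N and angle between the y axis of tile_loose and the y axis of board, either way round below 0.05 rad and angle between the x axis of spacer and the x axis of board, either way round below 0.07 rad and angle between tile_loose's own z axis and vertical below 0.05 rad and height (world z) of tile_loose below 0.0215 m and x of tile_loose in the frame of board between -0.013 and 0.013 m and horizontal distance between tile_loose and tile_small below 0.093 m and linear speed of tile_loose below 0.01 m/s); the arm keeps its last pose, push and grip.
It fails at once if a bystander is shoved more than 30 mm (distance of any of kiln_prop, clay_knife, glaze_jar, slip_bowl, brush, rub_block, mug from where it was at the start of the episode above 0.03 m).
It also fails if it takes over 64 s, if anything falls off the work surface, if the arm or the gripper's body presses on something with over 40 N, if the wrist force passes 120 N, or if a joint passes its speed limit or range.

## Working session

There is one attempt and no reset: what is moved stays moved. The work goes in short steps, Python scripts to look and compute and a tool call to move; the robot and the scene stay as the last step left them, time stands still between calls to the robot, and variables do not carry over. Pictures are saved under pics/ and viewed, at most 10 in all, crops included, and the job is handed in when it is done.

Besides the shell and the picture viewer there is one more tool, called as name(argument=value, ...) on one line, values as JSON. move_arm: Moves the arm, as the interface text tells. Its arguments: {"type":"object","properties":{"rows":{"type":"array","items":{"type":"array","items":{"type":"number"}}}},"required":["rows"]}

```bash
mkdir -p pics; cat > h.py <<'E'
import numpy as np, cv2, pickle
from plant import manip
def grab(n,f):
    d=manip.grab_frame(n); cv2.imwrite(f'pics/{f}.png',d['img']); pickle.dump(d,open(f'{f}.pkl','wb')); return d
def ray(d,u,v,z):
    K,R,t=map(np.array,(d['mtx'],d['R'],d['t'])); c=-R.T@t
    r=R.T@np.linalg.inv(K)@np.array([u,v,1.]); return c+r*(z-c[2])/r[2]
def proj(d,X):
    p=np.array(d['mtx'])@(np.array(d['R'])@np.array(X)+np.array(d['t'])); return p[:2]/p[2]
def ld(f): return pickle.load(open(f+'.pkl','rb'))
E
python3 - <<'E'
from h import *
a=grab('top','top0'); b=grab('side','side0')
print(manip.tip_reach, manip.state())
for d in(a,b): print(-np.array(d['R']).T@np.array(d['t']))
E
```

```text
0.019 {'time': 0.1, 'joint_pos': array([-1.27198125e+00,  5.33117322e-02,  1.61415948e+00, -1.39734760e-05,
        1.47602396e+00, -1.18977949e-01]), 'joint_vel': array([ 1.43594606e-03,  3.75887857e-05, -3.25906653e-03, -9.93125185e-04,
        1.48634524e-04, -1.64825990e-03]), 'joint_efforts': array([ 3.46714996e-04, -3.94903851e+01, -3.71363962e+01, -1.48491704e-04,
        3.89182416e-03,  1.84332106e-05]), 'tool_pos': array([ 0.25344092, -0.57072151,  0.24917132]), 'tool_rot': array([-9.46791218e-04,  9.78259771e-01,  2.07381087e-01, -9.23472598e-05]), 'contact_force': array([-0.42664398,  0.06422667, -0.06040905]), 'ft_torque': array([-0.02853107, -0.02358037,  0.00422403]), 'grasp_force': 0.0, 'gripper_width': 0.9988237263817002}
[0.34238338 0.01101968 1.41104565]
[0.03750704 0.88274346 0.82166338]
```

View pics/top0.png

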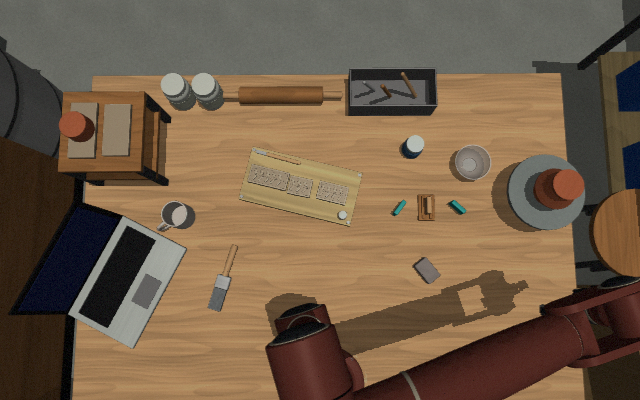

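View pics/side0.png

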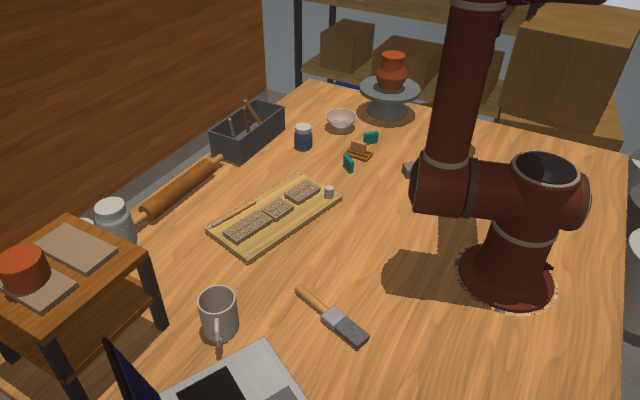

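The top view shows the board at (300,187). From left to right its tiles are large (270,177), loose (300,186) and small (333,193), with the wide joint at about (316,190). There are three spacer candidates: turquoise at (400,208), turquoise at (458,207), and wooden in the rack at (427,206). The wooden one fits the description; I'll confirm it in a crop.

```bash
python3 - <<'E'
from h import *
d=ld('top0'); c=d['img'][140:235,235:475]
a=cv2.resize(c,None,fx=3.3,fy=3.3,interpolation=cv2.INTER_CUBIC)
b=cv2.resize(d['img'][185:230,385:475],None,fx=6,fy=6,interpolation=cv2.INTER_CUBIC)
o=np.zeros((590,792,3),np.uint8); o[:a.shape[0],:a.shape[1]]=a[:,:792]; o[315:315+270,:540]=b; cv2.imwrite('pics/c0.png',o)
for u,v,z in [(427,206,.05),(300,186,.03),(333,193,.03),(316,190,.03),(343,215,.048),(400,208,.04),(458,207,.04)]: print(u,v,ray(d,u,v,z).round(3))
for X in ray(d,252,148,.018),ray(d,362,172,.018),ray(d,349,225,.018),ray(d,239,199,.018): print(X.round(3))
E
```

```text
427 206 [ 0.515 -0.299  0.05 ]
300 186 [0.58  0.079 0.03 ]
333 193 [ 0.558 -0.021  0.03 ]
316 190 [0.568 0.03  0.03 ]
343 215 [ 0.489 -0.05   0.048]
400 208 [ 0.51 -0.22  0.04]
458 207 [ 0.512 -0.393  0.04 ]
[0.702 0.228 0.018]
[ 0.625 -0.111  0.018]
[ 0.462 -0.069  0.018]
[0.543 0.265 0.018]
```

View pics/c0.png

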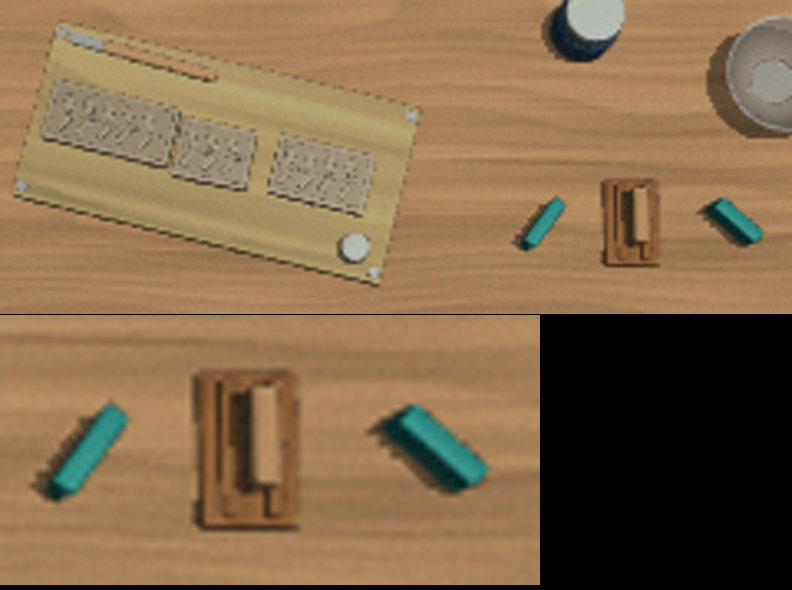

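Crop confirmed: the wooden spacer is in the rack at about pixel (429,205), and both turquoise look-alikes lie outside it. Next I'll work out the approach.

```bash
cat >> h.py <<'E'
from scipy.spatial.transform import Rotation as Rn
def go(x,y,z,yaw):
    s=manip.state(); q=s['tool_rot']; R=Rn.from_quat(q,scalar_first=True).as_matrix()
    D=np.column_stack([[np.cos(yaw),np.sin(yaw),0],[np.sin(yaw),-np.cos(yaw),0],[0,0,-1]])
    print('turn(deg,tool)',np.degrees(Rn.from_matrix(R.T@D).as_rotvec()).round(2),' shift after turn(cm)',(D.T@(np.array([x,y,z])-s['tool_pos'])*100).round(3),'pos',s['tool_pos'].round(4),'t',s['time'])
E
python3 - <<'E'
from h import *
d=ld('top0'); X=ray(d,429,205.3,.05); print(X); go(X[0],X[1],.22,0)
E
```

```text
[ 0.51670227 -0.30483446  0.05      ]
turn(deg,tool) [-1.100e-01  1.000e-02  2.394e+01]  shift after turn(cm) [ 26.326 -26.589   2.917] pos [ 0.2534 -0.5707  0.2492] t 0.1
```

move_arm(rows=[[0, 0, 0, 0, 0, 6, 1], [0, 0, 0, 0, 0, 6, 1], [0, 0, 0, 0, 0, 6, 1], [0, 0, 0, 0, 0, 5.9, 1], [2.2, -2.2, 0.25, 0, 0, 0, 1], [2.2, -2.2, 0.25, 0, 0, 0, 1], [2.2, -2.2, 0.25, 0, 0, 0, 1], [2.2, -2.2, 0.25, 0, 0, 0, 1], [2.2, -2.2, 0.25, 0, 0, 0, 1], [2.2, -2.2, 0.25, 0, 0, 0, 1], [2.2, -2.2, 0.25, 0, 0, 0, 1], [2.2, -2.2, 0.25, 0, 0, 0, 1], [2.2, -2.2, 0.25, 0, 0, 0, 1], [2.2, -2.2, 0.25, 0, 0, 0, 1], [2.2, -2.2, 0.25, 0, 0, 0, 1], [2.1, -2.4, 0.2, 0, 0, 0, 1], [0, 0, 0, 0, 0, 0, 1], [0, 0, 0, 0, 0, 0, 1]])

```text
time: 1.6
tool_pos: [0.5169, -0.3036, 0.22]
tool_rot: [-0.0, 1.0, 0.002, -0.001]
contact_force: [-0.9, -0.5, -0.0]
gripper_width: 0.998
grasp_force: 0.0
```

```bash
python3 - <<'E'
from h import *
d=grab('wrist','w1'); X=[.5167,-.3048,.05]; print(proj(d,X)); go(.5167,-.3048,.22,0)
R=np.array(d['R']); print(-R.T@np.array(d['t']), R[2])
E
```

```text
[315.08791939 181.34155263]
turn(deg,tool) [-0.01  0.06  0.11]  shift after turn(cm) [0.04  0.015 0.023] pos [ 0.5163 -0.3046  0.2202] t 1.65
[ 0.59127077 -0.30202416  0.34434882] [-2.94262027e-01 -1.76243883e-04 -9.55724766e-01]
```

View pics/w1.png

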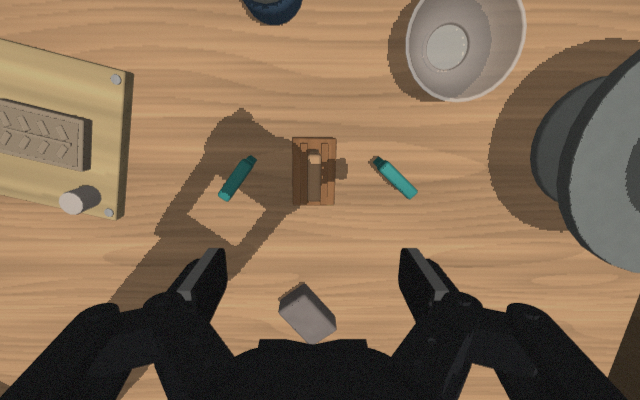

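Wrist view: the spacer's grip is centred at about (315,183) between the rails, against a predicted (315,181), and it is parallel to the tool x axis. I'll descend and grip.

move_arm(rows=[[0, 0, 2, 0, 0, 0.1, 1], [0, 0, 2.5, 0, 0, 0, 1], [0, 0, 2.5, 0, 0, 0, 0.4], [0, 0, 2.5, 0, 0, 0, 0], [0, 0, 2.5, 0, 0, 0, 0], [0, 0, 2, 0, 0, 0, 0], [0, 0, 1.5, 0, 0, 0, 0], [0, 0, 1, 0, 0, 0, 0], [0, 0, 0.6, 0, 0, 0, 0], [0, 0, 0, 0, 0, 0, 0], [0, 0, 0, 0, 0, 0, 0], [0, 0, 0, 0, 0, 0, -0.3], [0, 0, 0, 0, 0, 0, -0.6], [0, 0, 0, 0, 0, 0, -1], [0, 0, 0, 0, 0, 0, -1], [0, 0, 0, 0, 0, 0, -1], [0, 0, 0, 0, 0, 0, -1], [0, 0, 0, 0, 0, 0, -1]])

```text
time: 3.15
tool_pos: [0.5172, -0.3056, 0.0512]
tool_rot: [0.001, 1.0, -0.0, 0.001]
contact_force: [-0.4, -0.1, 5.8]
gripper_width: 0.149
grasp_force: 59.5
```

move_arm(rows=[[0, 0, -0.5, 0, 0, 0, -1], [0, 0, -1, 0, 0, 0, -1], [0, 0, -2, 0, 0, 0, -1], [0, 0, -2.5, 0, 0, 0, -1], [0, 0, -2.5, 0, 0, 0, -1], [0, 0, -2.5, 0, 0, 0, -1], [0, 0, -2.5, 0, 0, 0, -1], [0, 0, -2.5, 0, 0, 0, -1], [0, 0, -1.5, 0, 0, 0, -1], [0, 0, -0.5, 0, 0, 4.3, -1], [0, 0, 0, 0, 0, 4.3, -1], [0, 0, 0, 0, 0, 4.1, -1], [0, 0, 0, 0, 0, 0, -1]])

```text
time: 4.23
tool_pos: [0.5163, -0.3048, 0.2303]
tool_rot: [0.0, 0.994, -0.112, 0.0]
contact_force: [-0.0, 0.0, -0.3]
gripper_width: 0.152
grasp_force: 58.8
```

```bash
python3 - <<'E'
from h import *
go(.54,.035,.23,-.222)
E
```

```text
turn(deg,tool) [ 0.   -0.01 -0.1 ]  shift after turn(cm) [ -5.17  -33.672   0.035] pos [ 0.5163 -0.3048  0.2303] t 4.2333
```

move_arm(rows=[[-0.2, -1.3, 0, 0, 0, 0, -1], [-0.4, -2.6, 0, 0, 0, 0, -1], [-0.5, -3, 0, 0, 0, 0, -1], [-0.5, -3, 0, 0, 0, 0, -1], [-0.5, -3, 0, 0, 0, 0, -1], [-0.5, -3, 0, 0, 0, 0, -1], [-0.5, -3, 0, 0, 0, 0, -1], [-0.5, -3, 0, 0, 0, 0, -1], [-0.5, -3, 0, 0, 0, 0, -1], [-0.5, -3, 0, 0, 0, 0, -1], [-0.4, -2.8, 0, 0, 0, 0, -1], [-0.2, -1.8, 0, 0, 0, 0, -1], [0, -0.2, 0, 0, 0, 0, -1], [0, 0, 0, 0, 0, 0, -1], [0, 0, 0, 0, 0, 0, -1], [0, 0, 0, 0, 0, 0, -1]])

```text
time: 5.57
tool_pos: [0.5377, 0.0246, 0.2297]
tool_rot: [0.0, 0.994, -0.111, -0.0]
contact_force: [0.3, -1.3, -0.6]
gripper_width: 0.148
grasp_force: 58.8
```

```bash
python3 - <<'E'
from h import *
d=grab('wrist','w2'); go(.568,.03,.23,-.222)
cv2.imwrite('pics/w2c.png',cv2.resize(d['img'][60:360,130:530],None,fx=2,fy=2,interpolation=cv2.INTER_CUBIC))
for X in [(.58,.079,.032),(.558,-.021,.032),(.568,.03,.032)]: print(proj(d,X))
E
```

```text
turn(deg,tool) [ 0.01  0.01 -0.1 ]  shift after turn(cm) [ 2.826 -1.204 -0.025] pos [0.5378 0.0245 0.2298] t 5.6167
[256.3448641  148.82904518]
[350.35915335 148.20210162]
[302.65545388 149.61707423]
```

View pics/w2c.png

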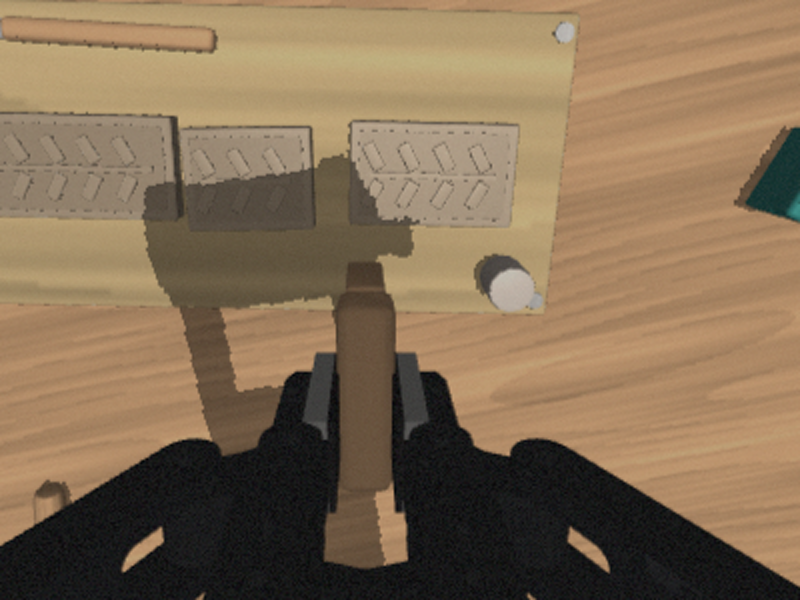

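The crop shows the spacer held upright between the pads at (365,390). The loose tile runs from (182,128) to (313,229), the small tile from (351,122) to (515,225), and the wide joint lies between crop x 313 and 350.

```bash
python3 - <<'E'
from h import *
d=ld('w2')
P=lambda u,v,z=.032: ray(d,u/2+130,v/2+60,z)[:2]
small=[P(351,122),P(518,124),P(512,225),P(350,223)]
loose=[P(182,129),P(310,126),P(313,228),P(187,229)]
b=P(577,14,.018)-P(0,0,.018)
for n,q in(('s',small),('l',loose)):
    q=np.array(q); c=q.mean(0); 
    yaw=lambda v:np.arctan2(-v[0],v[1])
    print(n,c.round(4),'len',np.linalg.norm(q[0]-q[1]).round(4),np.linalg.norm(q[3]-q[2]).round(4),'wid',np.linalg.norm(q[0]-q[3]).round(4),np.linalg.norm(q[1]-q[2]).round(4),'yaws',yaw(q[0]-q[1]),yaw(q[3]-q[2]))
e=P(578,14,.018)-P(545,313,.018); print('board edge right',np.arctan2(e[1],e[0]),np.linalg.norm(e))
e=P(20,1,.018)-P(577,14,.018); print('board far',np.arctan2(-e[0],e[1]))
d0=ld('top0')
C=[np.array(ray(d0,235+u/3.3,140+v/3.3,.018)[:2]) for u,v in [(55,23),(421,109),(380,284),(13,195)]]
print('top board ctr',np.mean(C,0),[np.arctan2(-(p)[0],p[1]) for p in (C[0]-C[1],C[3]-C[2])],np.linalg.norm(C[0]-C[1]),np.linalg.norm(C[1]-C[2]))
E
```

```text
s [ 0.5598 -0.0169] len 0.0886 0.0904 wid 0.0546 0.0547 yaws -0.23481700810825715 -0.23578084174937608
l [0.5797 0.0817] len 0.0681 0.0704 wid 0.0544 0.0554 yaws -0.2004379527655984 -0.2150790630283145
board edge right -0.23686740311996762 0.16796077277214608
board far -0.2446745374779911
top board ctr [0.58218737 0.07754481] [np.float64(-0.24089546119432817), np.float64(-0.2439361728042056)] 0.35162931693971744 0.16765911262686115
```

```bash
python3 - <<'E'
from h import *
d=ld('w2')
P=lambda u,v,z: ray(d,u/2+130,v/2+60,z)[:2]
a=P(367,297,.2287);b=P(365,488,.2287); print(a,b,(a+b)/2,np.linalg.norm(a-b),np.arctan2(*(a-b)[::-1]))
s=manip.state(); y=-.222; ex=np.array([np.cos(y),np.sin(y)]); ey=np.array([np.sin(y),-np.cos(y)])
o=(a+b)/2-s['tool_pos'][:2]; print('offset in tool',o@ex,o@ey)
t=np.array([.5728,.0368])
go(t[0],t[1],.10,-.238)
E
```

```text
[0.56687867 0.01885221] [0.51749816 0.03051728] [0.54218841 0.02468474] 0.05073962272249708 -0.23197570839587633
offset in tool 0.004248378306007844 -0.0011743164810654504
turn(deg,tool) [0.01 0.01 0.82]  shift after turn(cm) [ 3.112 -2.023 12.975] pos [0.5378 0.0245 0.2298] t 5.6167
```

move_arm(rows=[[0, 0, 0, 0, 0, 0.8, -1], [0.9, -0.7, 1, 0, 0, 0, -1], [0.9, -0.7, 1.5, 0, 0, 0, -1], [0.9, -0.6, 2, 0, 0, 0, -1], [0, 0, 2.5, 0, 0, 0, -1], [0, 0, 2.5, 0, 0, 0, -1], [0, 0, 2, 0, 0, 0, -1], [0, 0, 1.4, 0, 0, 0, -1], [0, 0, 0.8, 0, 0, 0, -1], [0, 0, 0.3, 0, 0, 0, -1], [0, 0, 0, 0, 0, 0, -1], [0, 0, 0, 0, 0, 0, -1]])

```text
time: 6.62
tool_pos: [0.5696, 0.0382, 0.0909]
tool_rot: [-0.0, 0.993, -0.118, 0.001]
contact_force: [-0.1, 0.7, 0.3]
gripper_width: 0.148
grasp_force: 58.8
```

```bash
python3 - <<'E'
from h import *
d=grab('wrist','w3'); e=grab('side','side3'); go(.5728,.0368,.10,-.238)
a=cv2.resize(d['img'][110:330,200:440],None,fx=1.65,fy=1.65,interpolation=cv2.INTER_CUBIC)
u,v=proj(e,(.5728,.0368,.03)).astype(int); print(u,v)
b=cv2.resize(e['img'][v-45:v+45,u-50:u+50],None,fx=4,fy=4,interpolation=cv2.INTER_CUBIC)
o=np.zeros((363,800,3),np.uint8); o[:,:396]=a[:363]; o[:360,400:]=b; cv2.imwrite('pics/c3.png',o)
E
```

```text
turn(deg,tool) [-0.03 -0.15  0.06]  shift after turn(cm) [ 0.314  0.077 -0.86 ] pos [0.5699 0.0383 0.0914] t 6.7167
289 199
```

View pics/c3.png

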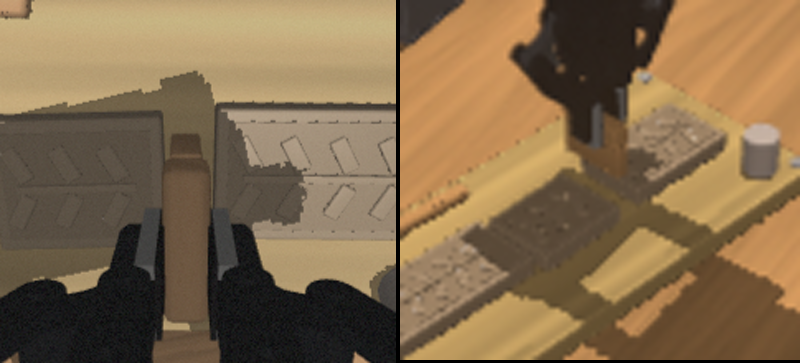

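The wrist crop shows the blade centred at about x=187 and the joint spanning 163–216, so it should go down cleanly with a +0.7 mm correction. The side crop agrees.

move_arm(rows=[[0, 0.07, 0.5, 0, 0, 0, -1], [0, 0, 0.7, 0, 0, 0, -1], [0, 0, 0.6, 0, 0, 0, -1], [0, 0, 0.5, 0, 0, 0, -1], [0, 0, 0.3, 0, 0, 0, -1], [0, 0, 0.2, 0, 0, 0, -1], [0, 0, 0.1, 0, 0, 0, -1], [0, 0, 0, 0, 0, 0, -1], [0, 0, 0, 0, 0, 0, -1]])

```text
time: 7.47
tool_pos: [0.5689, 0.0378, 0.061]
tool_rot: [-0.0, 0.993, -0.118, 0.0]
contact_force: [0.1, 0.4, -0.6]
gripper_width: 0.144
grasp_force: 58.7
```

move_arm(rows=[[0, 0, 0.1, 0, 0, 0, -1], [0, 0, 0.05, 0, 0, 0, -1], [0, 0, 0.05, 0, 0, 0, -1], [0, 0, 0, 0, 0, 0, -1], [0, 0, 0, 0, 0, 0, -1]])

```text
time: 7.88
tool_pos: [0.5689, 0.0378, 0.0593]
tool_rot: [-0.0, 0.993, -0.118, 0.0]
contact_force: [-0.9, 0.0, 1.5]
gripper_width: 0.146
grasp_force: 59.2
```

move_arm(rows=[[0, 0, 0.05, 0, 0, 0, -1], [0, 0, 0.05, 0, 0, 0, -1], [0, 0, 0, 0, 0, 0, -1], [0, 0, 0, 0, 0, 0, -1]])

```text
time: 8.22
tool_pos: [0.569, 0.0378, 0.0593]
tool_rot: [0.0, 0.993, -0.118, -0.0]
contact_force: [-5.1, -0.1, 9.0]
gripper_width: 0.146
grasp_force: 60.0
```

Contact with the board came at the expected height, z = 0.0593. Releasing.

move_arm(rows=[[0, 0, -0.1, 0, 0, 0, -0.75], [0, 0, 0, 0, 0, 0, -0.6], [0, 0, 0, 0, 0, 0, -0.4], [0, 0, 0, 0, 0, 0, -0.2], [0, 0, 0, 0, 0, 0, -0.2], [0, 0, -0.5, 0, 0, 0, -0.2], [0, 0, -1, 0, 0, 0, -0.2], [0, 0, -2, 0, 0, 0, -0.2], [0, 0, -2.5, 0, 0, 0, -0.2], [0, 0, -2.5, 0, 0, 0, 0], [0, 0, -2.5, 0, 0, 0, 1], [0, 0, -2.5, 0, 0, 0, 1], [0, 0, -1, 0, 0, 0, 1], [-1.5, 0, 0, 0, 0, 0, 1], [-1.5, 0, 0, 0, 0, 0, 1], [-0.5, 0, 0, 0, 0, 0, 1], [0, 0, 0, 0, 0, 0, 1], [0, 0, 0, 0, 0, 0, 1]])

```text
time: 9.72
tool_pos: [0.5347, 0.046, 0.2036]
tool_rot: [0.0, 0.993, -0.118, 0.0]
contact_force: [-0.2, 0.8, 0.8]
gripper_width: 1.0
grasp_force: 0.0
```

```bash
python3 - <<'E'
from h import *
d=grab('wrist','w4'); go(.5797,.0817,.2,-.21)
cv2.imwrite('pics/w4c.png',cv2.resize(d['img'][60:270,160:460],None,fx=2.6,fy=2.6,interpolation=cv2.INTER_CUBIC))
E
```

```text
turn(deg,tool) [ 0.   -0.   -1.53]  shift after turn(cm) [ 3.632 -4.435  0.361] pos [0.5349 0.0459 0.2036] t 9.7667
```

View pics/w4c.png

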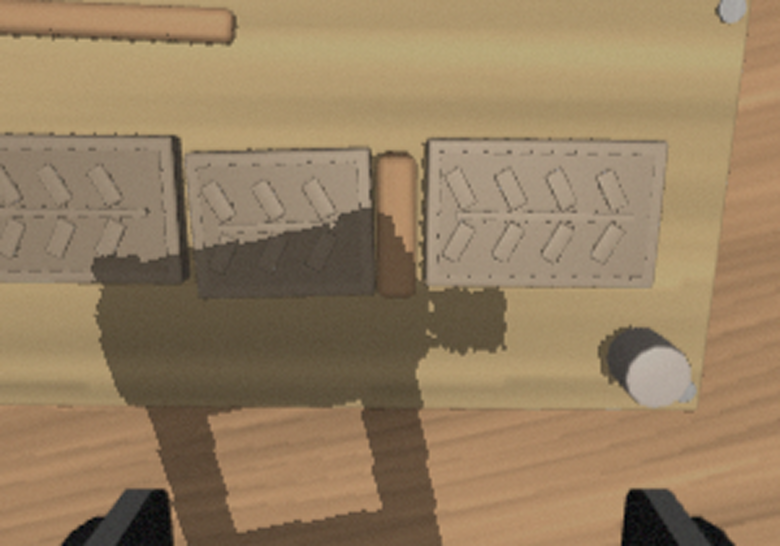

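The spacer stands free in the joint with its top at (378–415, 153–297). It is slightly nearer the loose tile, whose top corners are about (189,154), (370,150), (372,293) and (199,296).

```bash
python3 - <<'E'
from h import *
d=ld('w4')
P=lambda u,v,z=.032: ray(d,u/2.6+160,v/2.6+60,z)[:2]
q={'s':([(428,142),(664,144),(652,287),(427,286)],.032),'l':([(189,153),(370,150),(372,293),(199,296)],.032),'sp':([(378,153),(415,154),(414,297),(378,297)],.058)}
y=-.238; bx=np.array([np.cos(y),np.sin(y)]); by=np.array([-np.sin(y),np.cos(y)]); c={}
for n,(pp,z) in q.items():
    p=np.array([P(*a,z) for a in pp]); c[n]=p.mean(0); v=[p[0]-p[1],p[3]-p[2]]; w=[p[0]-p[3],p[1]-p[2]]
    print(n,c[n].round(4),[np.linalg.norm(a).round(4) for a in v+w],'yaw',[np.arctan2(-a[0],a[1]).round(3) for a in v],[np.arctan2(a[1],a[0]).round(3) for a in w], 'rel small bx,by',((c[n]-c['s'])@bx).round(4),((c[n]-c['s'])@by).round(4))
print(-np.array(d['R']).T@np.array(d['t']))
go(c['l'][0],c['l'][1],.12,-.21-np.pi/2); go(c['l'][0],c['l'][1],.12,-.21+np.pi/2); print(manip.state()['joint_pos'])
E
```

```text
s [ 0.5591 -0.0162] [np.float64(0.0879), np.float64(0.0885), np.float64(0.0546), np.float64(0.0543)] yaw [np.float64(-0.245), np.float64(-0.241)] [np.float64(-0.232), np.float64(-0.221)] rel small bx,by 0.0 0.0
l [0.5794 0.0815] [np.float64(0.0677), np.float64(0.0683), np.float64(0.0547), np.float64(0.0545)] yaw [np.float64(-0.22), np.float64(-0.219)] [np.float64(-0.243), np.float64(-0.232)] rel small bx,by -0.0033 0.0997
sp [0.5717 0.0384] [np.float64(0.0126), np.float64(0.013), np.float64(0.0502), np.float64(0.0499)] yaw [np.float64(-0.263), np.float64(-0.236)] [np.float64(-0.243), np.float64(-0.237)] rel small bx,by -0.0006 0.0561
[0.60683574 0.02988382 0.32807224]
turn(deg,tool) [-0.000e+00 -1.000e-02  8.847e+01]  shift after turn(cm) [-4.409 -3.608  8.361] pos [0.5349 0.0459 0.2036] t 9.7667
turn(deg,tool) [ 1.000e-02 -0.000e+00 -9.153e+01]  shift after turn(cm) [4.409 3.608 8.361] pos [0.5349 0.0459 0.2036] t 9.7667
[-5.30287383e-02 -1.25517329e-01  1.86534534e+00 -4.43840144e-05
  1.40168577e+00  1.75454882e+00]
```

move_arm(rows=[[0, 0, 0, 0, 0, -3, 0.7], [0, 0, 0, 0, 0, -6, 0.7], [0, 0, 0, 0, 0, -6.5, 0.7], [0, 0, 0, 0, 0, -6.5, 0.7], [0, 0, 0, 0, 0, -6.5, 0.7], [0, 0, 0, 0, 0, -6.5, 0.7], [0, 0, 0, 0, 0, -6.5, 0.7], [0, 0, 0, 0, 0, -6.5, 0.7], [0, 0, 0, 0, 0, -6.5, 0.7], [0, 0, 0, 0, 0, -6.5, 0.7], [0, 0, 0, 0, 0, -6.5, 0.7], [0, 0, 0, 0, 0, -6.5, 0.7], [0, 0, 0, 0, 0, -6.5, 0.7], [0, 0, 0, 0, 0, -6.5, 0.7], [0, 0, 0, 0, 0, -3.5, 0.7], [0, 0, 0, 0, 0, 0, 0.7], [0, 0, 0, 0, 0, 0, 0.7]])

```text
time: 11.18
tool_pos: [0.5351, 0.0458, 0.2036]
tool_rot: [-0.0, 0.784, 0.621, -0.0]
contact_force: [0.2, -1.0, 0.4]
gripper_width: 0.852
grasp_force: 0.0
```

```bash
python3 -c "
from h import *
go(.5794,.0815,.04,-.238+np.pi/2); s=manip.state(); print(s['joint_pos'][5],s['gripper_width'],s['contact_force'])"
```

```text
turn(deg,tool) [-0.02  0.    0.46]  shift after turn(cm) [ 4.51   3.468 16.358] pos [0.5351 0.0458 0.2036] t 11.1833
0.1767589806784834 0.8524805261904174 [ 0.15511361 -1.01150435  0.39656784]
```

move_arm(rows=[[0, 0, 0, 0, 0, 0.5, 0.7], [1.5, 1.2, 1, 0, 0, 0, 0.7], [1.6, 1.2, 1.5, 0, 0, 0, 0.7], [1.4, 1.05, 2, 0, 0, 0, 0.7], [0, 0, 2.5, 0, 0, 0, 0.7], [0, 0, 2.5, 0, 0, 0, 0.7], [0, 0, 2, 0, 0, 0, 0.7], [0, 0, 1.5, 0, 0, 0, 0.7], [0, 0, 1, 0, 0, 0, 0.7], [0, 0, 0.9, 0, 0, 0, 0.7], [0, 0, 0.6, 0, 0, 0, 0.7], [0, 0, 0.4, 0, 0, 0, 0.7], [0, 0, 0.3, 0, 0, 0, 0.7], [0, 0, 0.2, 0, 0, 0, 0.7], [0, 0, 0, 0, 0, 0, 0.7], [0, 0, 0, 0, 0, 0, 0.7]])

```text
time: 12.52
tool_pos: [0.5792, 0.0817, 0.0404]
tool_rot: [0.0, 0.786, 0.619, 0.0]
contact_force: [0.5, -0.0, 0.0]
gripper_width: 0.851
grasp_force: 0.0
```

```bash
python3 - <<'E'
from h import *
d=grab('wrist','w5'); e=grab('side','side5'); go(.5794,.0815,.04,-.238+np.pi/2)
a=cv2.resize(d['img'],(480,300))
u,v=proj(e,(.5728,.0568,.03)).astype(int)
b=cv2.resize(e['img'][v-40:v+35,u-40:u+40],(320,300),interpolation=cv2.INTER_CUBIC)
cv2.imwrite('pics/c5.png',np.hstack([a,b]))
E
```

```text
turn(deg,tool) [ 0.06 -0.02  0.07]  shift after turn(cm) [-0.012  0.024  0.042] pos [0.5792 0.0817 0.0404] t 12.6167
```

View pics/c5.png

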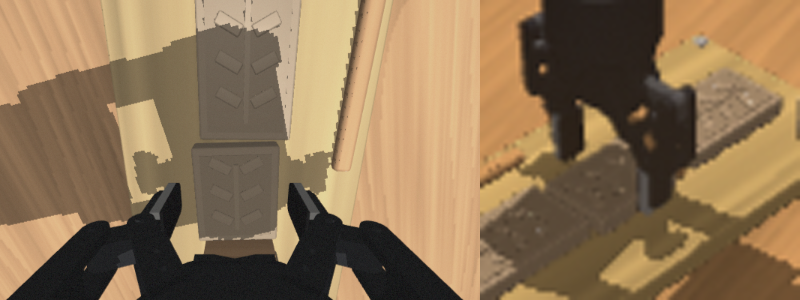

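The fingers straddle the loose tile at about (235,190), clear of the knife, the spacer and the neighbouring tiles. Closing.

move_arm(rows=[[0, 0, 0.1, 0, 0, 0, 0.5], [0, 0, 0, 0, 0, 0, 0.4], [0, 0, 0, 0, 0, 0, 0.3], [0, 0, 0, 0, 0, 0, 0], [0, 0, 0, 0, 0, 0, -1], [0, 0, 0, 0, 0, 0, -1], [0, 0, 0, 0, 0, 0, -1], [0, 0, 0, 0, 0, 0, -1]])

```text
time: 13.28
tool_pos: [0.5794, 0.0816, 0.0397]
tool_rot: [0.0, 0.786, 0.619, 0.0]
contact_force: [-1.0, -0.4, 4.6]
gripper_width: 0.635
grasp_force: 63.8
```

move_arm(rows=[[-0.05, 0, 0, 0, 0, 0, -1], [-0.05, 0, 0, 0, 0, 0, -1], [-0.05, 0, 0, 0, 0, 0, -1], [-0.05, 0, 0, 0, 0, 0, -1], [-0.05, 0, 0, 0, 0, 0, -1], [-0.05, 0, 0, 0, 0, 0, -1], [-0.05, 0, 0, 0, 0, 0, -1], [-0.05, 0, 0, 0, 0, 0, -1], [-0.05, 0, 0, 0, 0, 0, -1], [-0.05, 0, 0, 0, 0, 0, -1], [-0.05, 0, 0, 0, 0, 0, -1], [-0.05, 0, 0, 0, 0, 0, -1], [-0.05, 0, 0, 0, 0, 0, -1], [-0.05, 0, 0, 0, 0, 0, -1], [-0.05, 0, 0, 0, 0, 0, -1], [-0.05, 0, 0, 0, 0, 0, -1], [0, 0, 0, 0, 0, 0, -1]])

```text
time: 14.7
tool_pos: [0.5778, 0.0745, 0.0397]
tool_rot: [0.0, 0.786, 0.619, 0.001]
contact_force: [1.5, 2.8, 5.0]
gripper_width: 0.63
grasp_force: 63.8
```

move_arm(rows=[[-0.04, 0, 0, 0, 0, 0, -1], [-0.04, 0, 0, 0, 0, 0, -1], [-0.04, 0, 0, 0, 0, 0, -1], [0, 0, 0, 0, 0, 0, -1]])

```text
time: 15.03
tool_pos: [0.5775, 0.0734, 0.0397]
tool_rot: [0.0, 0.786, 0.619, 0.001]
contact_force: [0.7, 3.0, 5.3]
gripper_width: 0.629
grasp_force: 63.8
```

move_arm(rows=[[-0.04, 0, 0, 0, 0, 0, -1], [-0.04, 0, 0, 0, 0, 0, -1], [0, 0, 0, 0, 0, 0, -1]])

```text
time: 15.28
tool_pos: [0.5773, 0.0726, 0.0397]
tool_rot: [0.0, 0.786, 0.619, 0.001]
contact_force: [0.5, 3.8, 5.0]
gripper_width: 0.634
grasp_force: 63.8
```

move_arm(rows=[[-0.03, 0, 0, 0, 0, 0, -1], [-0.03, 0, 0, 0, 0, 0, -1], [0, 0, 0, 0, 0, 0, -1]])

```text
time: 15.53
tool_pos: [0.5772, 0.072, 0.0397]
tool_rot: [0.0, 0.786, 0.619, 0.001]
contact_force: [0.6, 3.4, 4.7]
gripper_width: 0.631
grasp_force: 63.8
```

move_arm(rows=[[-0.03, 0, 0, 0, 0, 0, -1], [-0.03, 0, 0, 0, 0, 0, -1], [0, 0, 0, 0, 0, 0, -1]])

```text
time: 15.78
tool_pos: [0.5771, 0.0716, 0.0397]
tool_rot: [-0.0, 0.786, 0.619, 0.002]
contact_force: [1.6, 4.0, 5.5]
gripper_width: 0.634
grasp_force: 63.8
```

move_arm(rows=[[-0.03, 0, 0, 0, 0, 0, -1], [-0.03, 0, 0, 0, 0, 0, -1], [0, 0, 0, 0, 0, 0, -1]])

```text
time: 16.03
tool_pos: [0.5771, 0.0715, 0.0397]
tool_rot: [-0.0, 0.786, 0.618, 0.002]
contact_force: [1.3, 6.2, 5.4]
gripper_width: 0.637
grasp_force: 63.8
```

move_arm(rows=[[-0.04, 0, 0, 0, 0, 0, -1], [-0.04, 0, 0, 0, 0, 0, -1], [0, 0, 0, 0, 0, 0, -1], [0, 0, 0, 0, 0, 0, -1]])

```text
time: 16.37
tool_pos: [0.5771, 0.0714, 0.0397]
tool_rot: [-0.001, 0.786, 0.618, 0.003]
contact_force: [3.3, 7.5, 3.8]
gripper_width: 0.632
grasp_force: 63.7
```

move_arm(rows=[[-0.05, 0, 0, 0, 0, 0, -1], [-0.05, 0, 0, 0, 0, 0, -1], [0, 0, 0, 0, 0, 0, -1], [0, 0, 0, 0, 0, 0, -1], [0, 0, 0, 0, 0, 0, -1], [0, 0, 0, 0, 0, 0, -1]])

```text
time: 16.87
tool_pos: [0.5771, 0.0713, 0.0397]
tool_rot: [-0.001, 0.786, 0.618, 0.004]
contact_force: [3.6, 11.1, 3.3]
gripper_width: 0.636
grasp_force: 63.5
```

```bash
python3 - <<'E'
from h import *
d=grab('wrist','w6'); e=grab('side','side6'); t=grab('top','top6')
a=cv2.resize(d['img'],(480,300))
u,v=proj(e,(.5728,.0368,.03)).astype(int)
b=cv2.resize(e['img'][v-40:v+35,u-40:u+40],(320,300),interpolation=cv2.INTER_CUBIC)
c=cv2.resize(t['img'][145:230,235:365],None,fx=3.4,fy=3.4,interpolation=cv2.INTER_CUBIC)
o=np.zeros((600,800,3),np.uint8);o[:300]=np.hstack([a,b]);o[300:300+c.shape[0],:c.shape[1]]=c
cv2.imwrite('pics/c6.png',o)
s=manip.state(); print(s['contact_force'],s['ft_torque'],s['tool_pos'])
E
```

```text
[ 3.34305855 10.98785872  2.62969196] [ 1.88664284 -0.57342681 -0.19207743] [0.57711931 0.07128941 0.03970931]
```

View pics/c6.png

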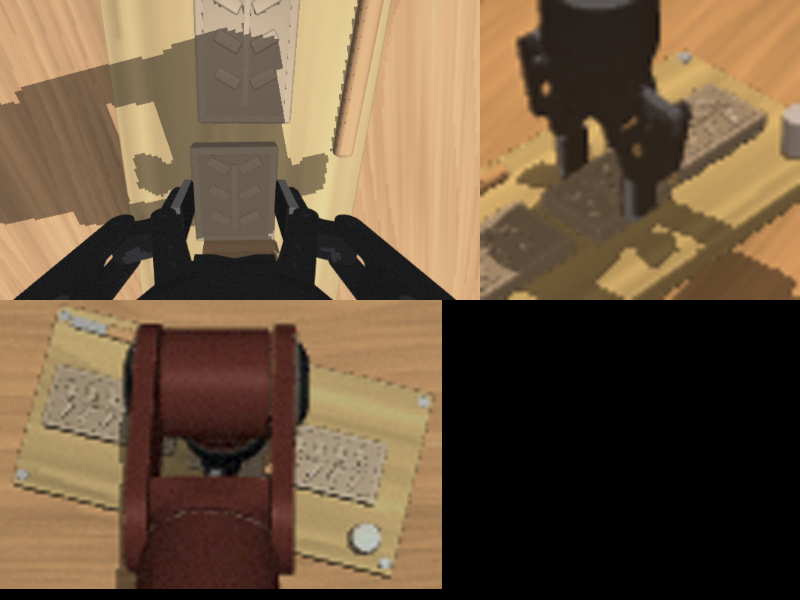

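The wrist view shows the tile flat and square with the spacer upright behind it at (240,247), and the side view agrees. The push is about 11.5 N in all, or about 8 N after roughly 3.5 N of drag. I'll add slightly more.

move_arm(rows=[[-0.04, 0, 0, 0, 0, 0, -1], [-0.03, 0, 0, 0, 0, 0, -1], [0, 0, 0, 0, 0, 0, -1], [0, 0, 0, 0, 0, 0, -1], [0, 0, 0, 0, 0, 0, -1], [0, 0, 0, 0, 0, 0, -1], [0, 0, 0, 0, 0, 0, -1], [0, 0, 0, 0, 0, 0, -1]])

```text
time: 17.68
tool_pos: [0.5771, 0.0712, 0.0397]
tool_rot: [-0.001, 0.786, 0.618, 0.004]
contact_force: [4.6, 13.8, 2.3]
gripper_width: 0.634
grasp_force: 63.5
```

```bash
python3 -c "
from plant import manip
print(manip.job_done())"
```

```text
the job is handed in; nothing more can be done
None
```

The spacer stands released in the wide joint, and the loose tile is held pressed flush against it at an estimated 10–11 N (14.5 N measured, less about 3.5 N of sliding drag); the job was handed in at about 17.7 s, and the hand-in returned no verdict.

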